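Set the shop-door clock sign to three o'clock

TASK

We are off to lunch: set the 'back at' clock sign lying on the toy-shop counter to three o'clock, with both hands squarely on their marks, by pushing the short red hour hand and the long black minute hand round with one fingertip. Leave the sign lying flat where it is, do not pick up or shove anything, and do not disturb the things around it.

Things in the scene. Friction and masses are not known exactly. Their poses are not given: they have to be found in the camera images.
- sign: loose yellow plastic door sign, lying face up on the counter: a board 300 long (x) x 220 wide (y) x 8 mm thick, about 0.5 kg. Origin at the centre of its underside; its x axis points to the top of the sign (12 o'clock, the end with the blue header band and the teddy face), y to its left edge (9 o'clock), z up
- dial_center (a point): centre of the round white dial (212 mm across) on the board's upper face, 8 mm above the counter and 35 mm from the board's centre towards its bottom edge; axes as the sign's. Twelve hour marks lie 97 mm from it: a blue square at 12, black bars at 3, 6 and 9, black dots between. Both hands turn on a pin here, which stands 22 mm above the board
- sign_top (a point): middle of the sign's top edge (the header end), on the board's upper face, 150 mm from the board's centre
- hour_hand (a joint): angle of the short red hour hand, rad, clockwise seen from above, 0 at 12 o'clock, 1.571 at 3 o'clock; it turns freely past 12 any number of times, so it may read more than 6.283 or less than 0. Hand: 58 mm long from the pin, 16 mm wide, rounded end, 18 mm tail (boss 24 mm across at the pin); from 3.5 to 9.5 mm above the board (11.5 to 17.5 mm above the counter). Friction 0.03 N m: it stays where it is left. The two hands are not geared together
- minute_hand (a joint): angle of the long black minute hand, same convention, 0 (or 6.283) at 12 o'clock. Hand: 88 mm long from the pin, 11 mm wide, 18 mm tail; from 11.5 to 17.5 mm above the board (19.5 to 25.5 mm above the counter), so it passes 2 mm over the hour hand; brass cap over the pin to 29.5 mm above the counter. Friction 0.03 N m: it stays where it is left
- hour_tip (a point): outer end of the hour hand, 58 mm from the pin axis, half-way up its thickness
- minute_tip (a point): outer end of the minute hand, 88 mm from the pin axis, half-way up its thickness
- toy_car: small red toy car, 74 x 37 x 40 mm high, beside the sign; loose; origin under its centre
- peg_doll: wooden peg doll with green body and red cap, 37 mm across, 63 mm high, standing beside the sign; loose; origin under its centre
- tape_dispenser: black desk tape dispenser, 120 x 46 x 71 mm high, beside the sign; loose, 0.6 kg; origin under its centre
- marker: flat-sided marker pen, white with black cap, 129 x 16 x 18 mm, lying beside the sign; loose; origin under its centre

How it is judged (in metres and radians):
At the end, for the whole second after the job is handed in: The hour hand's tip is within 8 mm (8 degrees) of the line from the dial centre to the 3 mark and the minute hand's tip within 10 mm (6.5 degrees, about one minute) of the line to the 12 mark; the sign lies flat and still, within 20 mm of where it was, its top edge within 30 mm (y of hour_tip in the frame of dial_center below -0.03 m and x of hour_tip in the frame of dial_center between -0.008 and 0.008 m and x of minute_tip in the frame of dial_center above 0.05 m and y of minute_tip in the frame of dial_center between -0.01 and 0.01 m and linear speed of sign below 0.01 m/s and height (world z) of sign below 0.004 m and angle between sign's own z axis and vertical below 0.03 rad and distance of sign from where it was at the start of the episode below 0.02 m and distance of sign_top from where it was at the start of the episode below 0.03 m); the robot touches nothing.
It fails at once if the sign is shoved more than 20 mm, or slewed so that its top edge moves more than 30 mm (distance of sign from where it was at the start of the episode above 0.02 m or distance of sign_top from where it was at the start of the episode above 0.03 m).
It fails at once if the sign is lifted or tipped off the counter (height (world z) of sign above 0.006 m or angle between sign's own z axis and vertical above 0.06 rad).
It fails at once if the toy car, the tape dispenser or the marker is disturbed (moved more than 15 mm) (distance of any of toy_car, tape_dispenser, marker from where it was at the start of the episode above 0.015 m).
It fails at once if the peg doll is disturbed (moved more than 15 mm or knocked over) (distance of peg_doll from where it was at the start of the episode above 0.015 m or angle between peg_doll's own z axis and vertical above 0.5 rad).
It also fails if it takes over 51 s, if anything falls off the work surface, if the arm or the gripper's body presses on something with over 40 N, if the wrist force passes 120 N, or if a joint passes its speed limit or range.

ROBOT

A 6-joint arm with a two-finger parallel gripper is mounted at the origin on the work surface. World frame = base frame: x ahead of the robot, y to its left, z up, the work surface at z = 0. Lengths are in mm, angles in degrees, forces in N, time in s.
With the tool pointing down it reaches from about 300 to 775 mm from the base axis. Payload 14.6 kg.
Tool frame: the origin (TCP) lies at the very end of the fingers, on their centre line; the grasp point (between the pads) lies 19 mm behind it; z points along the fingers, y is the line along which they close (so a half turn about z gives the same grasp; the last joint's range is limited). The gripper opens to 94 mm and grips with 3 to 60 N. Pads are 16 mm wide; open, the fingers measure 119 mm over their backs; the gripper's body (75 mm by 177 mm) begins 78 mm behind the grasp point.
Start: joints at [67.116, 17.183, 87.147, -0, 75.671, -3.816], TCP at [179.677, 519.813, 205.446] pointing down, gripper open.
Joint ranges: [-173.82, 173.82], [-45.26, 126.66], [13.44, 144.39], [-59.66, 239.66], [0, 175.72], [-146.38, 146.38]. Speed limits (degrees/s): [127.2, 127.2, 147.25, 180, 180, 180].

INTERFACE

Orientations are given as a 3x3 rotation matrix whose columns are the frame's x, y, z axes.
In Python, from rig import bot gives the robot as it stands. Calls block until the motion is done:
- bot.movep(position, orientation): joint-space move of the TCP to a pose.
- bot.movel(position, rot=None, velocity=150): straight line of the TCP; rot=None keeps the orientation; velocity is the mean speed in mm/s.
- bot.set_joints(angles): joint-space move.
- bot.move_gripper(opening, squeeze=None): finger opening in mm; squeeze is the grip in N (None keeps the last); returns when the fingers have stopped.
- bot.hold(seconds).
- bot.solve_ik(position, orientation): joint angles nearest the present ones, or None.
- bot.get_obs(): the state.
- bot.grab_frame(name): name is "scene" or "top" or "wrist"; returns a dict with "frame" (420x560x3 uint8, red, green, blue), "camera_matrix" (3x3 intrinsics, pixels), "D" ([k1, k2, p1, p2, k3] as OpenCV has them; the pictures are not rectified), "origin" and "orientation" of the camera in the world. Camera axes: x right, y down, z forward; pixel columns grow to the right and rows downward; lengths in mm; the calibration is good to about 2 mm. A picture is of the moment at which its call begins. There is no depth.
A pose or a line that the arm cannot do raises bot.IKError and nothing moves.
- bot.close_job(): hands the job in; it is judged then, once.
Trained networks look in a picture, given as the dict that the camera call returned (one of the last four; its "shot" number tells which), for a name from the list of things; names that differ only in an ending like _2 or _b are one class to them, and where a whole thing is asked for, a point or a joint stands for the part that bears it (a point fixed in the world has none). Each returns a list of dicts, best first, with "confidence" (0 to 1); they miss things now and then, are a little off and sometimes report something else, mostly with a low value. They report only what shows in the picture. A call takes as long as a camera call.
- bot.boxes_of(picture, name): "location" ([x, y, z] in mm, in world coordinates, good to about 4 mm: the middle of the surface that is visible of it).
- bot.landmark_of(picture, name): "location" ([x, y, z] in mm, in world coordinates, good to about 4 mm: a listed point, or the origin of a listed thing).
The state is a dict: "clock": time; "joint_positions": joint angles; "dq": joint speeds; "tau": joint torques, N m; "tcp_pos": TCP position; "tool_rot": TCP orientation; "wrist_force": force on the tool from outside, world axes, zero at the start; "moment": the same for the moment, N m; "finger_gap": finger opening in mm; "grasp_force": force on a finger pad.
Only numpy, scipy, OpenCV 4.12 (cv2) and the standard library are available. Lean on these libraries where they do the work, as an engineer would, in place of code of your own. Each camera call takes 0.05 s, during which the arm holds its last target. There are 200 camera calls.

## Working session

There is one attempt and no reset: what is moved stays moved. The work goes in short steps, each a Python script; the robot and the scene stay as the last script left them, time stands still between calls to the robot, and variables do not carry over. Pictures are saved under pics/ and viewed, at most 10 in all, crops included, and the job is handed in when it is done.

```bash
mkdir -p pics; ls; python3 - <<'E'
from rig import bot
import cv2
for c in ["top","scene"]:
    f=bot.grab_frame(c); cv2.imwrite(f"pics/{c}0.png",f["frame"][:,:,::-1])
    print(c,f["origin"])
    for n in ["dial_center","sign_top","sign","hour_tip","minute_tip","toy_car","peg_doll","tape_dispenser","marker"]:
        print(n,[(round(d["confidence"],2),[round(float(v)) for v in d["location"]]) for d in bot.landmark_of(f,n)[:2]])
o=bot.get_obs();print(o["clock"],o["tool_rot"],o["finger_gap"])
E
```

```text
pics
top [450.56970799  17.70523343 879.67237768]
dial_center [(0.82, [539, -49, 10])]
sign_top [(0.91, [709, -131, 9])]
sign [(0.86, [574, -66, 0])]
hour_tip [(0.74, [482, -39, 10])]
minute_tip [(0.62, [463, -96, 20])]
toy_car [(0.66, [577, 143, -3])]
peg_doll [(0.56, [724, 57, -2])]
tape_dispenser [(0.56, [576, -265, -1])]
marker [(0.69, [424, -192, 3])]
scene [1094.90781812 -204.23177387  674.45699249]
dial_center [(0.95, [542, -51, 10])]
sign_top [(0.68, [712, -131, 7])]
sign [(0.57, [574, -62, -2])]
hour_tip [(0.45, [484, -35, 17])]
minute_tip [(0.77, [465, -93, 23]), (0.22, [484, -32, 11])]
toy_car [(0.83, [576, 146, -4])]
peg_doll [(0.71, [729, 55, 0])]
tape_dispenser [(0.97, [574, -267, -2])]
marker [(0.9, [425, -193, 5]), (0.41, [577, 146, -2])]
1.0 [[-9.45139565e-01  3.26666806e-01 -2.46394501e-06]
 [ 3.26666806e-01  9.45139565e-01 -7.60084562e-06]
 [-1.54172047e-07 -7.98874897e-06 -1.00000000e+00]] 94.21792371960761
```

View pics/top0.png

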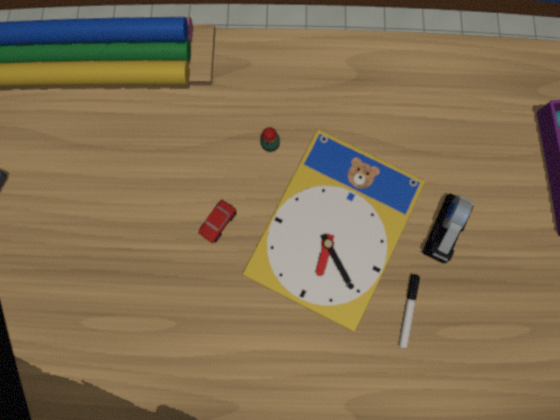

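The top view shows the dial centre at about px (327,243). The hour hand points to roughly 5:35 (tip 321,275) and the minute hand roughly to the 4 (tip 351,287). The plan is to push the minute hand counterclockwise first, then the hour hand counterclockwise. Before that I'll close the fingers and take a close look.

```bash
cat > h.py <<'E'
from rig import bot
import numpy as np, cv2
def R(xa):  # tool down, tool x along world angle xa (deg)
    a=np.radians(xa); x=np.array([np.cos(a),np.sin(a),0]); z=np.array([0,0,-1.]); return np.c_[x,np.cross(z,x),z]
def pose(C,yaw,phi,r,s,z,flip=0):
    w=np.radians(yaw-phi); u=np.array([np.cos(w),np.sin(w)]); t=np.array([np.sin(w),-np.cos(w)])
    p=np.array(C[:2])+r*u+s*t
    return [*p,z],R(yaw-phi-90+flip)
def measure(f):
    L={}
    for n in ["dial_center","sign_top","sign","hour_tip","minute_tip"]:
        d=bot.landmark_of(f,n); 
        if d: L[n]=np.array(d[0]["location"]); print(n,round(d[0]["confidence"],2),L[n].round(1))
    return L
def project(f,P):
    Rw=np.array(f["orientation"]).T; t=-Rw@np.array(f["origin"])
    return cv2.projectPoints(np.array(P,float),cv2.Rodrigues(Rw)[0],t,f["camera_matrix"],np.array(f["D"],float))[0].reshape(-1,2)
def ground(f,px,z):
    uv=cv2.undistortPoints(np.array(px,float).reshape(-1,1,2),f["camera_matrix"],np.array(f["D"],float)).reshape(-1,2)
    d=np.c_[uv,np.ones(len(uv))]@np.array(f["orientation"]).T; o=np.array(f["origin"])
    return o+d*((z-o[2])/d[:,2])[:,None]
E
python3 - <<'E'
from h import *
bot.move_gripper(0,10)
bot.movep([470,-30,330],R(180))
f=bot.grab_frame("wrist"); cv2.imwrite("pics/w0.png",f["frame"][:,:,::-1]); print(f["origin"])
measure(f)
C=(540.5,-50);yaw=-25.3
for flip in (0,180):
    for phi in (150,100,50,0): 
        q=bot.solve_ik(*pose(C,yaw,phi,72,14,15,flip)); print(flip,phi,None if q is None else np.round(q))
o=bot.get_obs();print(o["clock"],o["finger_gap"])
E
```

```text
[400.13328106 -28.31366969 508.66197   ]
dial_center 0.88 [539.6 -52.8   9. ]
sign 0.63 [571.8 -68.9   4.2]
minute_tip 0.59 [458.9 -90.1  18.9]
0 150 [-10.  22. 109.  -0.  48. -14.]
0 100 [-16.  25. 105.  -0.  50. -71.]
0 50 [ -16.   31.   95.   -0.   54. -121.]
0 0 None
180 150 None
180 100 [-16.  25. 105.  -0.  50. 109.]
180 50 [-16.  31.  95.  -0.  54.  59.]
180 0 [-12.  36.  86.  -0.  57.  13.]
4.9833 0.3762397473282059
```

View pics/w0.png

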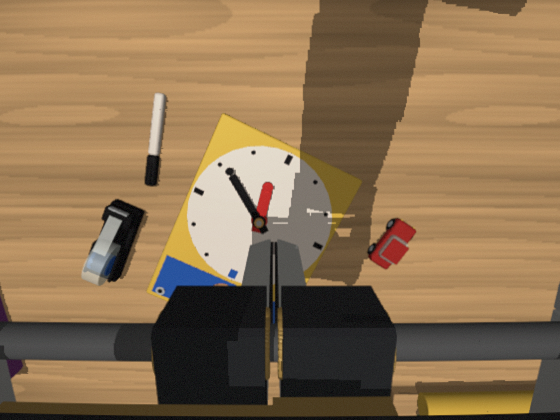

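The wrist view shows the bars at 3 (198,191), 6 (288,160) and 9 (318,245), and the 12 square at (233,273). The minute tip is at (228,169) and the hour tip at (268,183). I'll refine the pose from these marks and push the minute hand.

```bash
python3 - <<'E'
from h import *
f=bot.grab_frame("wrist")
m=ground(f,[(198,191),(288,160),(318,245),(233,273)],8)[:,:2]
C=m.mean(0); a=m[3]-m[1]; b=m[2]-m[0]
print(C,np.hypot(*a),np.hypot(*b),np.degrees(np.arctan2(a[1],a[0])),np.degrees(np.arctan2(b[1],b[0]))-90)
yaw=-25.3 if 0 else np.degrees(np.arctan2(a[1]-b[0],a[0]+b[1]))
C=(C+[540,-51])/2
mt=ground(f,[(228,169)],25.5)[0,:2]-C; ht=ground(f,[(268,183)],17.5)[0,:2]-C
ph=lambda v:(yaw-np.degrees(np.arctan2(v[1],v[0])))%360
pm,phr=ph(mt),ph(ht); print("C",C,"yaw",yaw,"min",pm,np.hypot(*mt),"hour",phr,np.hypot(*ht))
np.save("c.npy",[*C,yaw,phr])
p,r=pose(C,yaw,pm,72,27,60,180)
bot.movep(p,r); p[2]=15; bot.movel(p,r,100)
print(bot.get_obs()["wrist_force"].round(2) if hasattr(bot.get_obs()["wrist_force"],"round") else bot.get_obs()["wrist_force"])
n=13
bot.movel(*pose(C,yaw,pm,72,14,15,180),60)
for phi in np.linspace(pm,0,n)[1:]:
    bot.movel(*pose(C,yaw,phi,72,13.5,15,180),60)
print(np.round(bot.get_obs()["wrist_force"],2))
p,r=pose(C,yaw,0,72,25,15,180); bot.movel(p,r,100); p[2]=90; bot.movel(p,r)
f=bot.grab_frame("top"); cv2.imwrite("pics/t1.png",cv2.resize(f["frame"][110:350,200:500,::-1],None,fx=2.5,fy=2.5,interpolation=cv2.INTER_CUBIC))
print(bot.get_obs()["clock"])
E
```

```text
[542.4644091  -49.04655181] 190.15793007907652 192.99908824697127 -25.49561916831862 -25.103385940726838
C [541.23220455 -50.02327591] yaw -25.29804831913501 min 126.15663404075195 84.29616054616395 hour 169.47251593919552 55.14088500038578
[-0.33 -0.28  0.24]
[ 0.14 -1.57 -0.34]
14.925
```

View pics/t1.png

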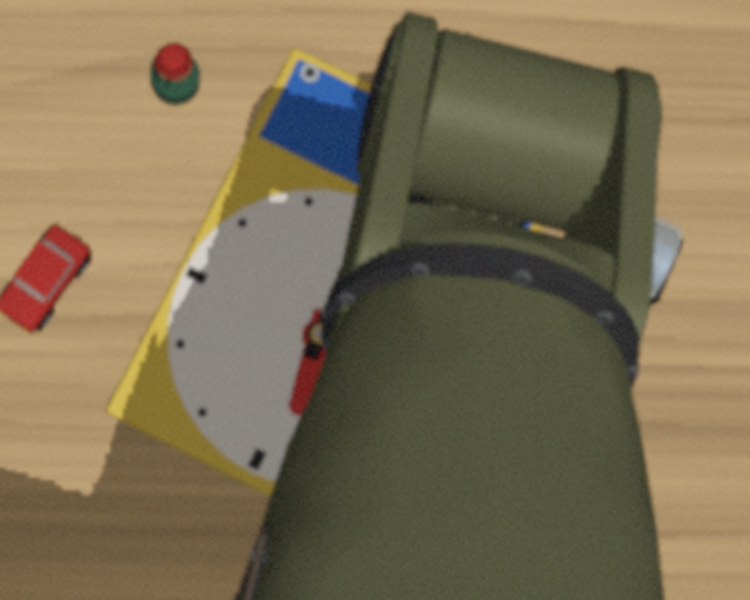

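The arm hides most of the dial, but the minute hand's tail now points towards 6, so that push worked. Next is the hour hand, followed by a clear view.

```bash
python3 - <<'E'
from h import *
x,y,yaw,ph=np.load("c.npy"); C=(x,y)
p,r=pose(C,yaw,ph,40,30,60); bot.movep(p,r); p[2]=13; bot.movel(p,r,100)
bot.movel(*pose(C,yaw,ph,40,16.5,13),60)
for phi in np.linspace(ph,90,9)[1:]: bot.movel(*pose(C,yaw,phi,40,16,13),50)
print(np.round(bot.get_obs()["wrist_force"],2))
p,r=pose(C,yaw,90,40,28,13); bot.movel(p,r,100); p[2]=120; bot.movel(p,r)
bot.movep([440,-30,330],R(180))
f=bot.grab_frame("wrist"); I=f["frame"][:,:,::-1]; L=measure(f)
cv2.imwrite("pics/w1.png",cv2.resize(I[60:320,130:430],None,fx=2.3,fy=2.3,interpolation=cv2.INTER_CUBIC))
print(bot.get_obs()["clock"])
E
```

```text
[-0.73  0.13  0.48]
dial_center 0.77 [539.6 -52.5   9.6]
sign 0.56 [ 571.8 -260.     5.5]
hour_tip 0.56 [ 517.4 -109.    15.7]
minute_tip 0.55 [619.  -85.2  22.5]
21.425
```

View pics/w1.png

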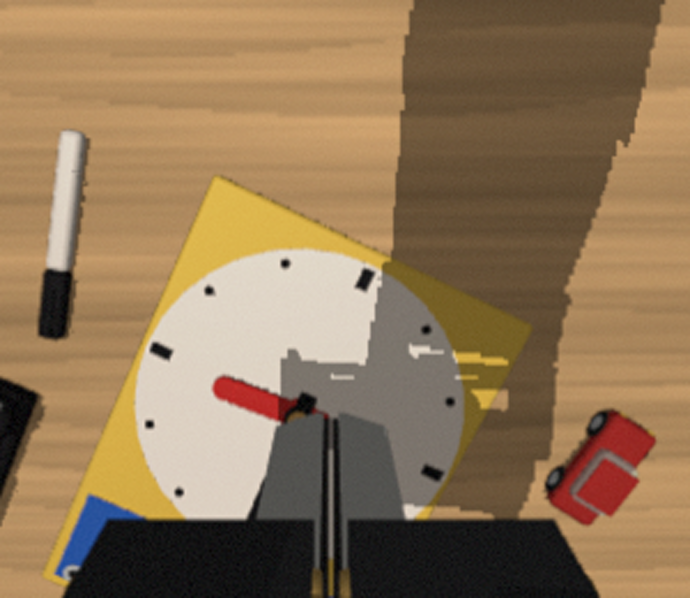

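The hour hand looks slightly past 3, towards 2: the tip is at (219,387) and the 3 bar at (161,350). I'll move the arm clear to measure it from the top camera.

```bash
python3 - <<'E'
from h import *
bot.movep([330,250,330],R(180))
f=bot.grab_frame("top"); L=measure(f); np.save("top.npy",f,allow_pickle=True)
x,y,yaw,ph=np.load("c.npy")
I=f["frame"][150:320,230:430,::-1].copy()
cv2.imwrite("pics/t2.png",cv2.resize(I,None,fx=3.5,fy=3.5,interpolation=cv2.INTER_CUBIC))
# colour based: red hand & black minute hand centroids
H=cv2.cvtColor(f["frame"],cv2.COLOR_RGB2HSV); 
m=((H[...,0]<8)|(H[...,0]>172))&(H[...,1]>150)&(H[...,2]>80)
c=project(f,[[x,y,8]])[0]; yy,xx=np.nonzero(m); k=np.hypot(xx-c[0],yy-c[1])<45; P=ground(f,np.c_[xx[k],yy[k]],17.5)[:,:2]
v=P-[x,y]; v=v[np.hypot(*v.T)>22]; w=yaw-np.degrees(np.arctan2(*v.mean(0)[::-1])); print("hour",w%360,np.hypot(*v.T).max(),len(v))
g=H[...,2]<70; yy,xx=np.nonzero(g); P=ground(f,np.c_[xx,yy],25.5)[:,:2]; v=P-[x,y]; rr=np.hypot(*v.T); v=v[(rr>22)&(rr<86)]
print("min",(yaw-np.degrees(np.arctan2(*v.mean(0)[::-1])))%360,len(v)); print(bot.get_obs()["clock"])
E
```

```text
dial_center 0.78 [540.4 -49.3   7.6]
sign_top 0.94 [ 710.9 -128.9    6.8]
sign 0.76 [571.5 -67.3  -1.1]
hour_tip 0.53 [ 519.6 -107.9   15.4]
minute_tip 0.87 [623.1 -89.3  22.4]
hour 85.77750442307446 56.45257558707602 134
min 358.3552774176935 173
22.875
```

View pics/t2.png

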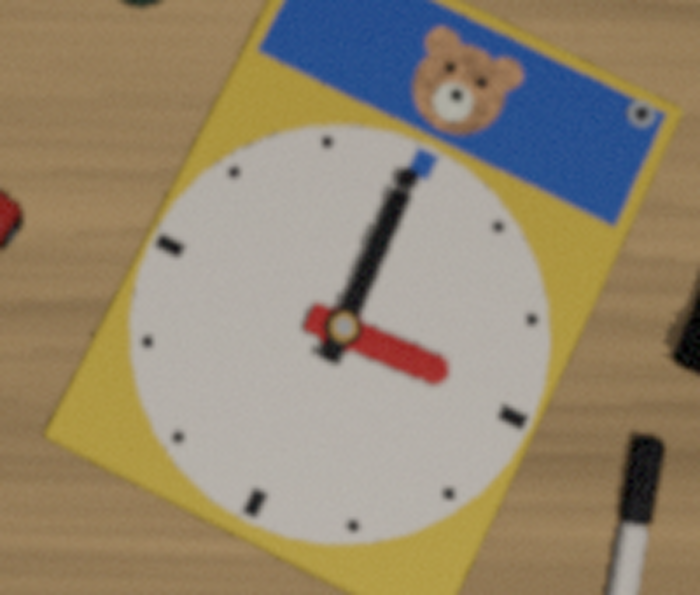

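```bash
python3 - <<'E'
from h import *
f=np.load("top.npy",allow_pickle=True).item()
q=lambda P:[((a+.5)/3.5-.5+230,(b+.5)/3.5-.5+150) for a,b in P]
m=ground(f,q([(513,417),(255,502),(170,245),(424,164)]),8)[:,:2]
C=m.mean(0);a=m[3]-m[1];b=m[2]-m[0];yaw=np.degrees(np.arctan2(a[1]-b[0],a[0]+b[1]))
print(C,yaw,np.hypot(*a),np.hypot(*b))
cap=ground(f,q([(343,326)]),29.5)[0]; print("cap",cap)
for n,t,z in(("min",(405,172),25.5),("hour",(447,371),17.5),("mtail",(327,356),25.5)):
    T=ground(f,q([t]),z)[0,:2]
    for c in (C,cap[:2]):
        v=T-c; print(n,np.hypot(*v),(yaw-np.degrees(np.arctan2(v[1],v[0]))+180)%360-180)
E
```

```text
[541.61989185 -52.20508251] -25.66000390667797 191.69456506069938 192.5193843898401
cap [541.63717546 -51.51230489  29.5       ]
min 84.0288838606844 -4.724435229886836
min 84.26281505805761 -4.280265189958897
hour 55.86407710530905 85.2955134026746
hour 56.51768928904101 85.06069724269543
mtail 16.62867393003487 -176.5790490904726
mtail 16.318606888324553 -178.7348016776993
```

Both hands overshot counterclockwise by about 4–5°, which fits a fingertip about 4 mm wider per side than I assumed, with a small centre error on top. I'll nudge both back clockwise with the calibrated offset.

```bash
python3 - <<'E'
from h import *
C=(541.5,-51.8);yaw=-25.6
for phi,r0,s,z,fl in((90,40,-20.2,13,0),(0,72,-17.7,15,180)):
    p,r=pose(C,yaw,phi,r0,s-12,70,fl); bot.movep(p,r); p[2]=z; bot.movel(p,r,100)
    bot.movel(*pose(C,yaw,phi,r0,s,z,fl),30); print(np.round(bot.get_obs()["wrist_force"],2))
    bot.movel(p,r,80); p[2]=120; bot.movel(p,r)
bot.movep([330,250,330],R(180))
f=bot.grab_frame("top"); L=measure(f); np.save("top.npy",f,allow_pickle=True)
cv2.imwrite("pics/t3.png",cv2.resize(f["frame"][150:320,230:430,::-1],None,fx=3.5,fy=3.5,interpolation=cv2.INTER_CUBIC))
print(bot.get_obs()["clock"])
E
```

```text
[-0.39  0.49  0.32]
[ 0.5  -0.21 -0.56]
dial_center 0.71 [541.2 -50.    8. ]
sign_top 0.84 [ 707.  -131.4    5.8]
sign 0.97 [ 5.735e+02 -6.550e+01  2.000e-01]
hour_tip 0.64 [ 518.5 -104.8   13. ]
minute_tip 0.72 [621.4 -90.4  22.2]
32.9833
```

View pics/t3.png

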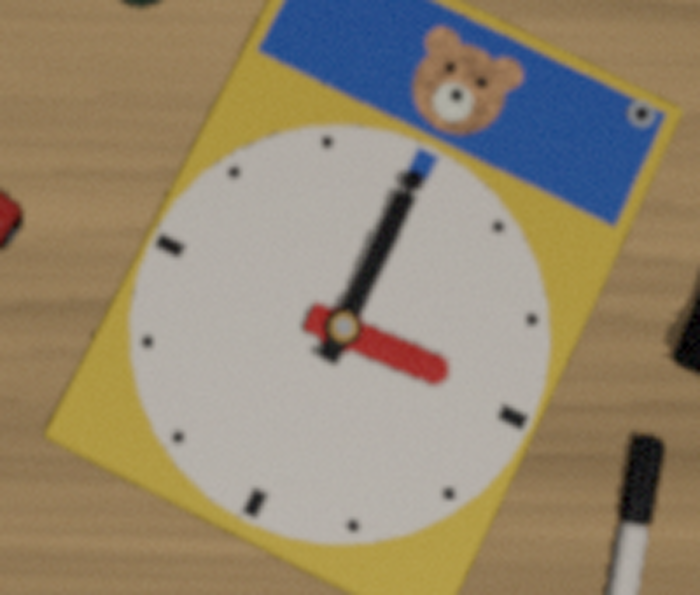

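The minute hand is now about 2° off (tip 411,176), within the limit. The hour hand wasn't touched and is still about 4° short (tip 447,371). One more nudge for the hour hand, a little further.

```bash
python3 - <<'E'
from h import *
C=(541.5,-51.8);yaw=-25.6
p,r=pose(C,yaw,90,40,-30,50); bot.movep(p,r); p[2]=13; bot.movel(p,r,100)
bot.movel(*pose(C,yaw,90,40,-16.7,13),40); print(np.round(bot.get_obs()["wrist_force"],2))
bot.movel(p,r,80); p[2]=120; bot.movel(p,r)
bot.movep([330,250,330],R(180))
f=bot.grab_frame("top"); measure(f)
cv2.imwrite("pics/t4.png",cv2.resize(f["frame"][110:320,200:480,::-1],None,fx=2.8,fy=2.8,interpolation=cv2.INTER_CUBIC))
print(bot.get_obs()["clock"])
E
```

```text
[ 0.64 -0.35 -0.14]
sign_top 0.63 [ 709.8 -129.4    7.1]
sign 0.75 [575.4 -63.    0.6]
hour_tip 0.65 [ 514.8 -103.5   12.1]
minute_tip 0.63 [621.9 -90.6  23.1]
38.9833
```

View pics/t4.png

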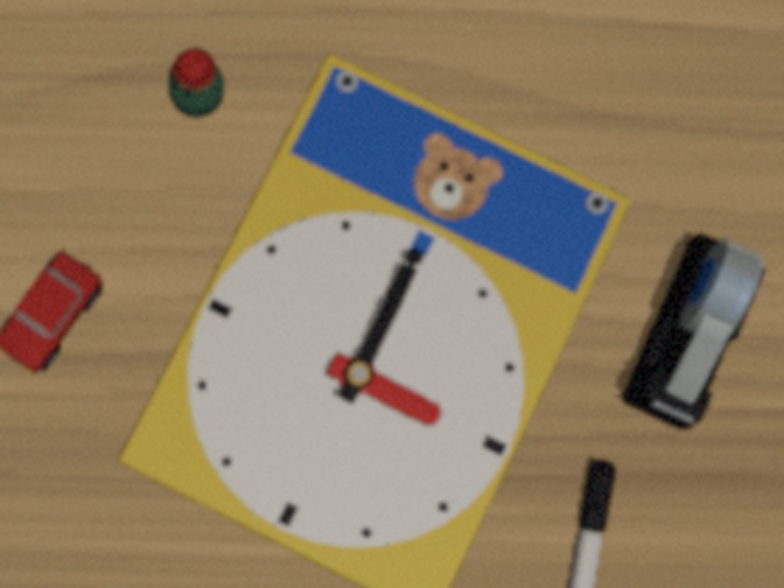

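The hour hand now points at the 3 bar (tip 439,414), within about 1–2°. The minute hand points at the 12 square (tip 415,254), and nothing around the sign has moved.

```bash
python3 -c "
from rig import bot
print(bot.close_job())"
```

```text
the job is handed in; nothing more can be done
None
```

The sign is set to three o'clock and the job is handed in at about 39 s: by my last camera measurement both hands are within about 2° of their marks, and the sign and the things around it look unmoved; no verdict came back.

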